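# Load a paint test coupon under the spring clip of an inspection stage

### The job

Load the painted test coupon into the inspection stage with the fingertips: press the spring clip's long red bar down with one fingertip so that the steel jaw rises, and keep it held down while the other fingertip pushes the coupon along the channel, beneath the jaw, until it is fully home against the end stop. Then let the bar come up so that the jaw clamps the coupon. Never grasp, lift or tip the coupon, and leave the jars, loupe, tools and spare coupons where they are.

Things in the scene. Friction and masses are not known exactly. Their poses are not given: they have to be found in the camera images.
- stage: Fixed inspection stage, base 215 x 150 x 8 mm. Origin: at table height below the centre of the coupon's home place. x: along the channel towards the end stop; y: towards the red bar; z up. Channel floor (dark deck) 14 mm above the table, from x = -150 to the end stop, 53 mm wide between bright guides with tops at z = 21 mm (y = -34 to -26 and 26 to 32 mm), open at the -x end.
- end_stop (a point): Middle of the face of the bright end stop at the deck's level: stage x = +30, y = 0, z = 14 mm. The stop stands 14 mm above the deck; the coupon is home when it touches it. The pressing point is 30 mm above the table unpressed and 18 mm fully down, i.e. 8 mm below the coupon's top: a level gripper, tips about 67 mm apart centre to centre, can press the bar with one tip and push the back edge with the other.
- coupon: The test coupon to load: flat wooden block, white ground with blue, red and yellow stripes, 60 mm (x, along the channel) x 50 mm (y) x 12 mm thick, 30 to 65 g, loose. Origin: centre of its underside. It starts flat on the deck 40 to 75 mm short of home, before the jaw. Home is x = 0, y = 0, z = 14 mm in the stage's frame.
- clip (a joint): Angle of the spring clip, a rocker hinged on a line along the channel at stage y = 36, z = 21 mm. 0: at rest, nothing under the jaw; grows as the red bar is pressed, to 0.40 rad fully down. The coupon passes under the jaw from 0.17 rad (0.25 is comfortable). Let go on the coupon it rests at about 0.15. Spring: about 2 N at the bar's pressing line to start, 8 N fully down.
- press (a point): Pressing point on top of the clip's red bar, a plate 160 x 46 x 4 mm with its length along the channel; 32 mm from the hinge line, at stage x = -60, y = 67 mm; moves with the bar. The plate spans stage x = -140 to +20 mm, and across from 28 mm inwards to 18 mm outwards of this point. Unpressed it slopes up outwards by 0.30 rad, fully down 0.10 rad the other way; a fingertip can slide along it.
- nose (a point): Underside of the clip's steel jaw nose, at stage x = +10, y = -9.5 mm; moves with the clip. The jaw and its arm from the hinge span stage x = 0 to +20 mm, the nose y = -14.5 to -4.5 mm. It hangs 6 mm above the deck at rest, so it blocks the 12 mm coupon, and about 22 mm above it with the bar fully down; the arm's top is then up to 58 mm above the table.
- jar_blue: bystander: glass jar with blue cap, 40 mm across, 50 mm tall; origin under its centre
- jar_amber: bystander: amber jar with black cap, 40 mm across, 60 mm tall; origin under its centre
- loupe: bystander: black loupe standing upright, 38 mm across, 38 mm tall; origin under its centre
- spare_ochre: bystander: spare coupon with plain orange face, 60 x 50 x 12 mm, lying on the table; origin under its centre
- spare_green: bystander: spare coupon with plain green face, 60 x 50 x 12 mm, lying on the table; origin under its centre
- brush: bystander: brush lying along its x, 170 mm long; origin near its middle
- probe: bystander: slim steel probe lying along its x, 155 mm long, 8 mm thick; origin near its middle
Not all that is in view belongs to the job. What is shaped like the coupon but purple is not meant.

How it is judged:
By the outcome, as a careful person would: the job done as asked, in the order asked, and still so for the second after the job is handed in, with the robot touching nothing.
It also fails if it takes over 45 s, if anything falls off the work surface, if the arm or the gripper's body presses on something with over 40 N, if the wrist force passes 120 N, or if a joint passes its speed limit or range.

### The arm

A 7-joint arm with a two-finger parallel gripper is mounted at the origin on the work surface. World frame = base frame: x ahead of the robot, y to its left, z up, the work surface at z = 0. Lengths are in m, angles in rad, forces in N, time in s.
With the tool pointing down it reaches from about 0.4 to 0.85 m from the base axis. Payload 4.5 kg.
Tool frame: the origin (TCP) lies at the very end of the fingers, on their centre line; the grasp point (between the pads) lies 19 mm behind it; z points along the fingers, y is the line along which they close (so a half turn about z gives the same grasp; the last joint's range is limited). The gripper opens to 88 mm and grips with 3 to 60 N. Pads are 18 mm wide; open, the fingers measure 123 mm over their backs; the gripper's body (75 mm by 187 mm) begins 45 mm behind the grasp point.
Start: joints at [-1.225, 0.689, -0.195, 1.565, 0.157, 0.902, -0.215], TCP at [0.192, 0.595, 0.213] pointing down, gripper open.
Joint ranges: [-3.01, 3.01], [-0.46, 2.08], [-1.47, 1.51], [0.13, 2.56], [-1, 4.14], [0.04, 2.09], [-2.66, 2.66]. Speed limits (rad/s): [2.57, 2.57, 3.14, 3.14, 3.14, 3.14, 3.14].

### API

Orientations are given as a rotation vector (axis times angle).
In Python, from rig import * gives the robot as it stands. The module is installed in compiled form; this text tells all that it offers.
- The arm moves only by the tool play_rows, never from a script. Its argument "rows" is a list that holds one entry, the list of rows, each a list of 7 numbers: the turn, a rotation vector about the tool's x, y, z in degrees, then the shift along the tool's x, y, z in mm, then the finger opening in mm, from 0 to 88.1. A call has 1 to 5 rows; each row is the pose to reach, as a shift and turn from the pose commanded when the call began, along the tool's axes at that moment; what a row does not reach only later rows make up. A row lasts 1/8 s, in which the tool goes at most 62.5 mm and 10.7 degrees, less where a joint would pass 70% of its speed; a pose out of reach is approached as far as the arm can. A call with a gripper value outside its range is refused whole. The fingers move at their own pace and stop on an object; "grip_force" is the grip in N (left out, the last holds). Time passes only in rows, so rows that repeat a pose let the fingers close. It gives the time, the measured TCP pose, the force, the opening and the grip force at its end, in the units of the state.
- sense(): the state, without advancing time (a new reading comes with each control period).
- snapshot(name): name is "scene" or "top"; returns a dict with "img" (480x640x3 uint8, blue, green, red), "range_z" (480x640 float32, m along the optical axis (not along the pixel's ray), 0 where there is no reading), "camera_matrix" (3x3 intrinsics, pixels), "extrinsics" (4x4, takes a point from camera to world coordinates). Camera axes: x right, y up, looking along -z (the intrinsics and any distortion apply to the point x, -y, -z); pixel columns grow to the right and rows downward; lengths in m; the calibration is good to about 2 mm. A picture is of the moment at which its call begins.
- job_done(): hands the job in; it is judged then, once.
The state is a dict: "time": time; "joints": joint angles; "dq": joint speeds; "joint_efforts": joint torques, N m; "ee_pos": TCP position; "ee_rot": TCP orientation; "wrist_force": force on the tool from outside, world axes, zero at the start; "moment": the same for the moment, N m; "gripper_width": finger opening in m; "grasp_force": force on a finger pad.
Only numpy, scipy, OpenCV 4.12 (cv2) and the standard library are available. Lean on these libraries where they do the work, as an engineer would, in place of code of your own. Each camera call takes 0.05 s, during which the arm holds its last target. There are 200 camera calls.

## Working session

There is one attempt and no reset: what is moved stays moved. The work goes in short steps, Python scripts to look and compute and a tool call to move; the robot and the scene stay as the last step left them, time stands still between calls to the robot, and variables do not carry over. Pictures are saved under pics/ and viewed, at most 12 in all, crops included, and the job is handed in when it is done.

Besides the shell and the picture viewer there is one more tool, called after "Call:" in YAML: its name, and indented under it one key for each argument. play_rows: Moves the arm, as the interface text tells. Its arguments: {"type":"object","properties":{"rows":{"type":"array","items":{"type":"array","items":{"type":"array","items":{"type":"number"}}}},"grip_force":{"type":"number"}},"required":["rows"]}

```bash
mkdir -p pics; python3 - <<'E'
from rig import *
import cv2,numpy as np
for n in("top","scene"):
    s=snapshot(n); cv2.imwrite(f"pics/{n}1.png",s["img"]); np.savez(f"{n}1.npz",**s)
st=sense(); print(st["time"],st["ee_pos"],st["ee_rot"],st["gripper_width"])
E
```

```text
0.1 [0.19161635 0.59428672 0.21200202] [-4.87750583e-01 -3.10338049e+00  2.52477786e-03] 0.0879916928242791
```

View pics/top1.png

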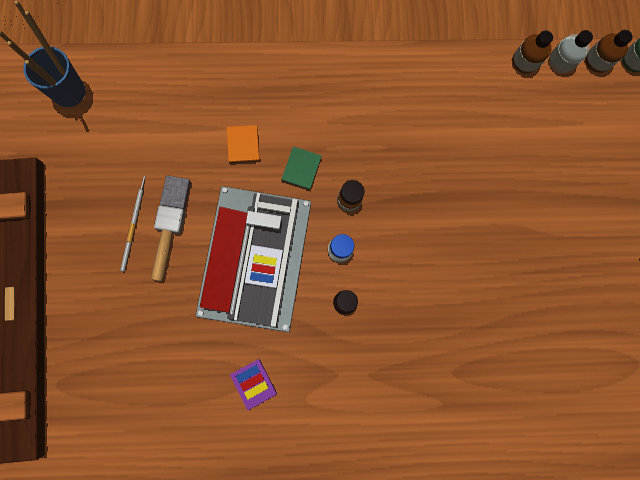

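View pics/scene1.png

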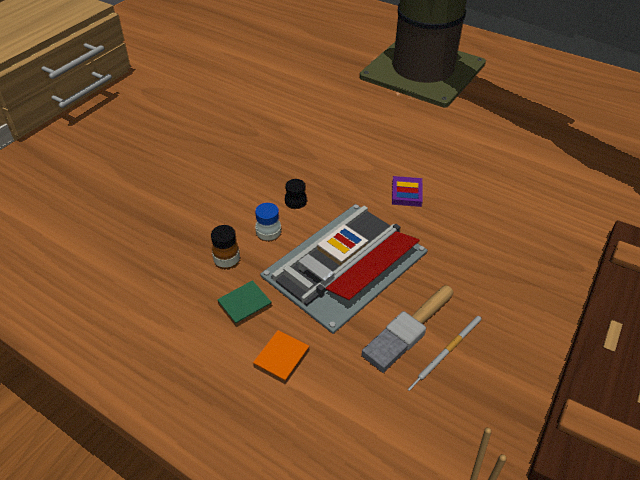

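The top view shows the stage at about (253,260), with its end stop towards the top (275,203), the red bar on the left (223,260), the jaw at (264,220) and the coupon at (263,267). The decoy is purple, at (254,384).

```bash
cat > h.py <<'E'
import cv2,numpy as np
def world(s):
    K=s["camera_matrix"];T=s["extrinsics"];z=s["range_z"]
    v,u=np.mgrid[:480,:640]
    P=np.stack([(u-K[0,2])/K[0,0]*z,-(v-K[1,2])/K[1,1]*z,-z],-1)
    return P@T[:3,:3].T+T[:3,3]
def masks(s):
    b,g,r=[s["img"][...,i].astype(int) for i in range(3)]
    hsv=cv2.cvtColor(s["img"],cv2.COLOR_BGR2HSV).astype(int); 
    return b,g,r,hsv
E
python3 - <<'E'
from h import *
s=dict(np.load("top1.npz")); W=world(s); b,g,r,hsv=masks(s)
reg=np.zeros((480,640),bool); reg[180:340,190:315]=1
red=reg&(r>70)&(g<30)&(b<30)&(np.mgrid[:480,:640][1]<250)
n,l,stt,c=cv2.connectedComponentsWithStats(red.astype(np.uint8)); k=1+stt[1:,4].argmax()
P=W[l==k]; rr=cv2.minAreaRect(P[:,:2].astype(np.float32)); print("red",rr,cv2.boxPoints(rr).round(4).tolist(),P[:,2].min(),P[:,2].max())
for nm,pts in dict(base=[(223,189),(309,202),(288,330),(198,316)],stop=[(258,206),(275,208),(290,212)],coup=[(253,248),(281,252),(275,287),(246,283),(264,267)],deck=[(260,310),(272,230)]).items():
    print(nm,[W[y,x].round(4).tolist() for x,y in pts])
print(s["extrinsics"].round(3).tolist(),s["camera_matrix"].tolist())
cv2.imwrite("pics/c1.png",cv2.resize(s["img"][180:340,185:325],None,fx=3.7,fy=3.7,interpolation=cv2.INTER_CUBIC))
E
```

```text
red ((0.5450584292411804, 0.14853554964065552), (0.14545518159866333, 0.17660486698150635), 79.06559753417969) [[0.444599986076355, 0.09390000253915787], [0.6179999709129333, 0.06040000170469284], [0.6456000208854675, 0.20319999754428864], [0.4722000062465668, 0.23669999837875366]] 0.01628784610952494 0.9011613691752973
base [[0.6808, 0.2002, 0.008], [0.6564, 0.0605, 0.0068], [0.4515, 0.0992, 0.0061], [0.477, 0.2394, 0.007]]
stop [[0.6473, 0.1427, 0.0251], [0.6429, 0.1156, 0.0275], [0.6373, 0.0919, 0.0208]]
coup [[0.5801, 0.1514, 0.0231], [0.5723, 0.1075, 0.0261], [0.5176, 0.1178, 0.0263], [0.5262, 0.1637, 0.0128], [0.5493, 0.1344, 0.026]]
deck [[0.4836, 0.1423, 0.0109], [0.6106, 0.1215, 0.0105]]
[[-0.028, 0.983, -0.179, 0.445], [-0.999, -0.022, 0.034, 0.094], [0.03, 0.18, 0.983, 0.901], [0.0, 0.0, 0.0, 1.0]] [[562.4443875465139, 0.0, 308.50629457469825], [0.0, 562.4443875465139, 231.71165952041306], [0.0, 0.0, 1.0]]
```

View pics/c1.png

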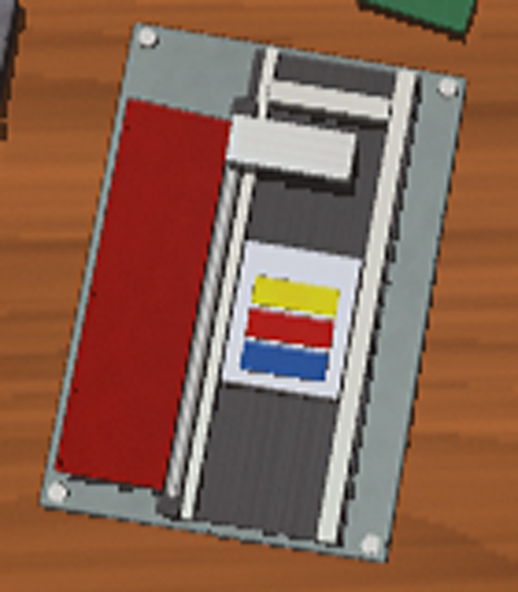

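```bash
python3 - <<'E'
from h import *
from scipy.optimize import least_squares
s=dict(np.load("top1.npz")); K=s["camera_matrix"];T=np.linalg.inv(s["extrinsics"])
def proj(P):
    c=P@T[:3,:3].T+T[:3,3]; c=c*[1,-1,-1]; return (c@K.T)[:,:2]/c[:,2:]
px=lambda l:(np.array(l,float)+.5)/3.7-.5+[185,180]
S=np.array([[20,84.2,35.3],[-140,84.2,35.3],[-140,40.25,21.7],[-150,-26,21],[-150,-34,21],[-150,32,21],[-150,26,21]])/1e3
U=px([(128,98),(54,470),(167,489),(317,541),(338,545),(182,516),(194,518)])
C=np.array([[30,25],[30,-25],[-30,-25],[-30,25]])/1e3; UC=px([(246,240),(362,256),(337,397),(223,382)])
def tw(p,Q):
    c,s_=np.cos(p[2]),np.sin(p[2]); return np.c_[Q[:,:2]@np.array([[c,s_],[-s_,c]])+p[:2],Q[:,2]]
f=lambda p:np.r_[(proj(tw(p,S))-U).ravel(),(proj(tw(p,np.c_[C+[p[3],p[4]],np.full(4,.026)]))-UC).ravel()]
r=least_squares(f,[.6,.12,-.18,-.06,0]); print(r.x.round(4)); print(r.fun.reshape(-1,2).round(2).tolist())
p=r.x; print("home/press",tw(p,np.array([[0,0,.014],[-.06,.067,.03]])).round(4).tolist())
W=world(s)
ok=W[...,2]<.1
for x in (30,33): print(proj(tw(p,np.array([[x,26,28],[x,-26,28],[x,26,14],[x,-26,14]])/1e3)).round(1).tolist())
# depth check of base corner midpoints etc in stage frame
E
```

```text
[ 6.113e-01  1.236e-01 -1.859e-01 -6.100e-02  2.000e-04]
[[0.14, -0.35], [0.53, 0.43], [-0.48, 0.27], [0.27, -0.42], [-0.28, -0.67], [-0.39, 0.32], [0.21, 0.4], [0.03, -0.12], [0.09, 0.65], [0.44, 0.29], [-0.56, -0.81]]
home/press [[0.6113, 0.1236, 0.014], [0.5647, 0.2005, 0.03]]
[[257.3, 206.6], [289.7, 211.9], [257.8, 208.6], [289.7, 213.7]]
[[257.6, 204.8], [290.0, 210.0], [258.2, 206.8], [290.0, 211.9]]
```

```bash
cat >> h.py <<'E'
from scipy.spatial.transform import Rotation as R
ST=np.array([.6113,.1236,-.1859])
def where(): 
    from rig import sense
    s=sense(); Rz=R.from_euler('z',ST[2]); p=Rz.inv().apply(np.r_[np.array(s["ee_pos"][:2])-ST[:2],s["ee_pos"][2]])*1e3
    Rt=R.from_matrix(Rz.as_matrix()@np.diag([-1,1,-1])); Rc=R.from_rotvec(s["ee_rot"])
    return s,p,Rz,Rt,Rc
def go(x,y,z):
    s,p,Rz,Rt,Rc=where()
    d=Rc.inv().apply(Rz.apply(np.array([x,y,z])-p))
    print("t",s["time"],"stage pos",p.round(1),"turn",(Rc.inv()*Rt).as_rotvec(degrees=True).round(2),"shift",d.round(1),"F",np.round(Rz.inv().apply(s["wrist_force"]),1),"w",s["gripper_width"])
E
python3 -c "
from h import *
go(-112,33.5,100)"
```

```text
t 0.1 stage pos [-499.5  385.   212. ] turn [-0.09  0.   -7.21] shift [-428.5 -299.9  112.5] F [-0.2 -0.2 -0.8] w 0.0879916928242791
```

Call:
play_rows:
  rows:
    - [[0, 0, -7.2, -50, -35, 0, 50], [0, 0, -7.2, -100, -70, 0, 50], [0, 0, -7.2, -150, -105, 0, 50], [0, 0, -7.2, -200, -140, 0, 50], [0, 0, -7.2, -250, -175, 0, 50]]

```text
time: 0.72
ee_pos: [0.3769, 0.3498, 0.2126]
ee_rot: [-0.292, -3.128, 0.0]
wrist_force: [1.2, -0.6, -0.1]
gripper_width: 0.0501
grasp_force: 0.0
```

```bash
python3 -c "
from h import *
go(-112,33.5,100)"
```

```text
t 0.725 stage pos [-272.1  179.   212.6] turn [-0.01 -0.   -0.  ] shift [-160.2 -145.5  112.6] F [ 1.2 -0.4 -0.1] w 0.05005077096147229
```

Call:
play_rows:
  rows:
    - [[0, 0, 0, -40, -36, 0, 50], [0, 0, 0, -80, -73, 20, 50], [0, 0, 0, -120, -109, 60, 50], [0, 0, 0, -160, -145.5, 112, 50], [0, 0, 0, -160, -145.5, 112, 50]]

```text
time: 1.35
ee_pos: [0.5063, 0.1745, 0.098]
ee_rot: [-0.3, -3.124, 0.007]
wrist_force: [-0.3, 0.5, 0.4]
gripper_width: 0.0501
grasp_force: 0.0
```

```bash
python3 -c "
from h import *
go(-112,33.5,45)
from rig import *
s=snapshot('scene'); cv2.imwrite('pics/s2.png',cv2.resize(s['img'][150:350,220:460],None,fx=3,fy=3,interpolation=cv2.INTER_CUBIC))"
```

```text
t 1.35 stage pos [-112.6   30.6   98. ] turn [-0.26 -0.17 -0.32] shift [-0.7  3.1 53. ] F [-0.4  0.5  0.4] w 0.05009503483524814
```

View pics/s2.png

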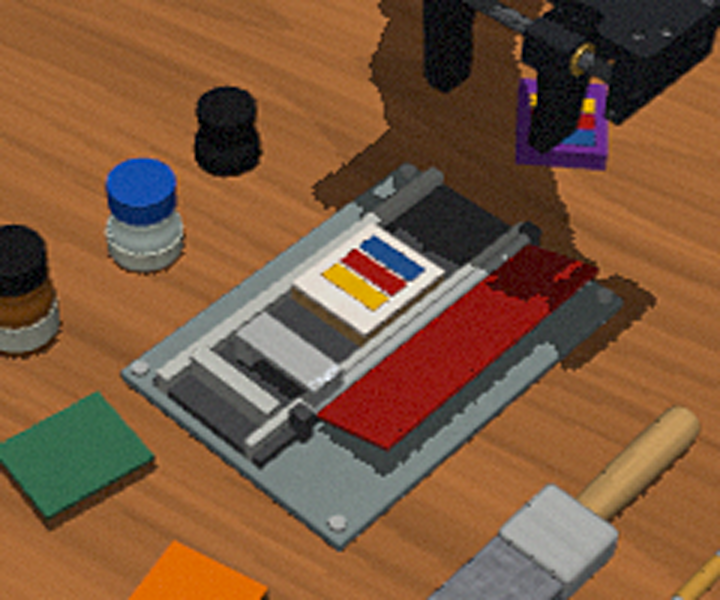

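The gripper is open above the -x end of the stage, with one tip (440,80) heading for the channel and the other (550,140) for the red bar. The coupon is untouched at (370,275). I'll descend next.

Call:
play_rows:
  rows:
    - [[-0.2, -0.2, -0.3, -0.5, 3, 20, 50], [-0.2, -0.2, -0.3, -0.5, 3, 40, 50], [-0.2, -0.2, -0.3, -0.5, 3, 58, 50], [-0.2, -0.2, -0.3, -0.5, 3, 58, 50]]

```text
time: 1.9
ee_pos: [0.5062, 0.1838, 0.0427]
ee_rot: [0.279, 3.127, 0.006]
wrist_force: [-0.1, -0.1, -0.6]
gripper_width: 0.0499
grasp_force: 0.0
```

```bash
python3 -c "
from h import *
go(-110,33.5,20)
from rig import *
s=snapshot('scene'); cv2.imwrite('pics/s3.png',cv2.resize(s['img'][170:300,300:460],None,fx=4.5,fy=4.5,interpolation=cv2.INTER_CUBIC))"
```

```text
t 1.9 stage pos [-114.4   39.8   42.7] turn [0.23 0.12 0.44] shift [-4.3 -6.4 22.7] F [-0.1 -0.1 -0.6] w 0.04986959017676467
```

View pics/s3.png

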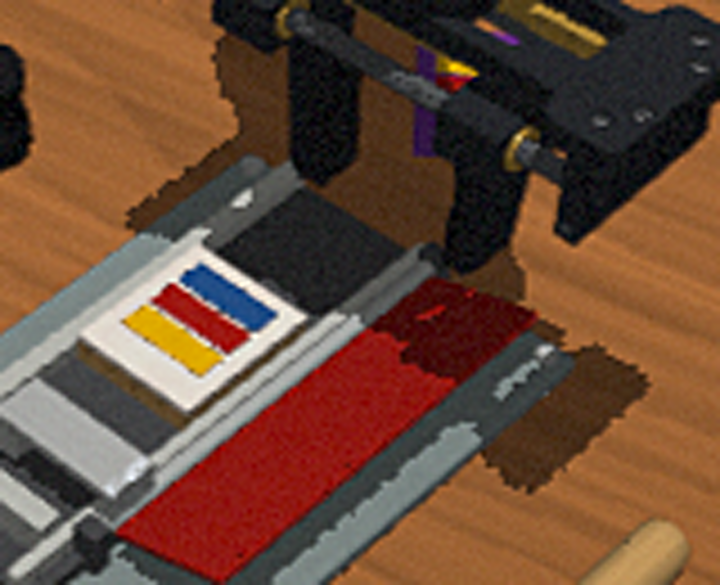

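The tips are about 10 mm above the bar, behind the coupon's back edge (255,280). They look further back than I computed, so I'll check by projection and depth.

```bash
python3 -c "
from h import *
from rig import *
s=snapshot('scene'); W=world(s); Rz=R.from_euler('z',ST[2])
L=Rz.inv().apply((W-[ST[0],ST[1],0]).reshape(-1,3)).reshape(W.shape)*1e3
m=(s['range_z']>0)&(s['img'].max(2)<60)
q=L[m]; q=q[(q[:,2]>40)&(q[:,2]<62)&(abs(q[:,0]+115)<60)&(abs(q[:,1]-35)<80)]
for lo,hi in((-40,30),(35,90)):
    a=q[(q[:,1]>lo)&(q[:,1]<hi)]; 
    for z in (40,46,52,57): b=a[(a[:,2]>z)&(a[:,2]<z+6)]; print(lo,z,len(b),np.percentile(b,[3,97],axis=0).round(1).tolist() if len(b) else '')
# check stage in scene depth: coupon top
b,g,r,h=masks(s)
c=(h[...,0]>105)&(h[...,0]<125)&(h[...,1]>150)&(r<90)&(abs(L[...,2]-26)<6)&(abs(L[...,0]+80)<60)&(abs(L[...,1])<40); print('blue stripe',L[c].mean(0))
rd=(r>90)&(g<30)&(b<30)&(L[...,1]>35)&(abs(L[...,0]+60)<100)&(L[...,1]<100)&(L[...,2]>10);print('red',np.percentile(L[rd],[1,99],axis=0).round(1).tolist())
go(-110,33.5,20)
"
```

```text
-40 40 0 
-40 46 0 
-40 52 0 
-40 57 0 
35 40 0 
35 46 0 
35 52 0 
35 57 0 
blue stripe [-76.07650332   0.57091687  25.65144938]
red [[-120.9, 42.1, 20.7], [22.6, 86.0, 36.3]]
t 2.0 stage pos [-113.2   39.6   43.7] turn [0.28 0.23 0.38] shift [-3.1 -6.3 23.7] F [ 0.4 -0.   0.7] w 0.05017654599413798
```

```bash
python3 -c "
from h import *
from rig import *
s=snapshot('scene'); W=world(s); Rz=R.from_euler('z',ST[2])
L=Rz.inv().apply((W-[ST[0],ST[1],0]).reshape(-1,3)).reshape(W.shape)*1e3
for u,vs in((369,(196,200,204,207)),(374,(196,200,204,207)),(407,(216,220,224,227,229)),(412,(212,216,220))):
  for v in vs: print(u,v,L[v,u].round(1).tolist(),s['img'][v,u].tolist())
T=np.linalg.inv(s['extrinsics']);K=s['camera_matrix']
st,p,*_=where()
for y in(-33.5,33.5):
  P=Rz.apply((p+[0,y,0])/1e3)+[ST[0],ST[1],0]; c=(T[:3,:3]@P+T[:3,3])*[1,-1,-1]; print(p,(K@c)[:2]/c[2])
"
```

```text
369 196 [-103.2, 9.5, 95.5] [21, 18, 26]
369 200 [-104.0, 9.5, 87.0] [18, 15, 16]
369 204 [-102.6, 11.2, 81.0] [14, 14, 17]
369 207 [-104.1, 10.6, 73.4] [24, 21, 26]
374 196 [-109.9, 13.6, 93.7] [17, 14, 21]
374 200 [-107.9, 15.8, 88.5] [6, 11, 13]
374 204 [-108.8, 15.8, 79.8] [18, 19, 15]
374 207 [-110.1, 15.4, 72.5] [20, 16, 17]
407 216 [-102.4, 79.5, 102.3] [22, 20, 19]
407 220 [-102.8, 80.2, 94.6] [19, 18, 23]
407 224 [-105.7, 79.4, 84.0] [20, 25, 29]
407 227 [-107.8, 78.9, 76.1] [18, 25, 31]
407 229 [-170.2, 40.7, -0.2] [33, 51, 87]
412 212 [-108.4, 82.8, 108.2] [21, 21, 12]
412 216 [-112.2, 81.5, 96.9] [20, 24, 16]
412 220 [-118.1, 79.0, 83.1] [7, 10, 3]
[-112.88553564   39.41235199   43.85826611] [369.12313796 216.71171498]
[-112.88553564   39.41235199   43.85826611] [403.5706477  238.56489189]
```

Call:
play_rows:
  rows:
    - [[0.2, 0.1, 0.4, -2, -6, 4, 50], [0.2, 0.1, 0.4, -2, -6, 7, 50], [0.2, 0.1, 0.4, -2, -6, 7, 50], [0.2, 0.1, 0.4, -2, -6, 7, 50]]

```text
time: 2.55
ee_pos: [0.5083, 0.1757, 0.0357]
ee_rot: [0.294, 3.126, 0.0]
wrist_force: [0.8, 0.2, 0.3]
gripper_width: 0.0504
grasp_force: 0.0
```

```bash
python3 -c "
from h import *
from rig import *
s=snapshot('scene');go(-110,33.5,30)
cv2.imwrite('pics/s4.png',cv2.resize(s['img'][180:280,330:450],None,fx=6,fy=6,interpolation=cv2.INTER_CUBIC))
W=world(s); Rz=R.from_euler('z',ST[2])
L=Rz.inv().apply((W-[ST[0],ST[1],0]).reshape(-1,3)).reshape(W.shape)*1e3
for u in(367,371,400,404): print(u,[(v,L[v,u].round().tolist()) for v in (range(206,216) if u<390 else range(222,238))])
"
```

```text
t 2.6 stage pos [-110.9   32.2   35.7] turn [ 0.01  0.1  -0.11] shift [-0.9  1.3  5.7] F [-1.1 -0.7  0.4] w 0.05038028771155517
367 [(206, [-102.0, 8.0, 75.0]), (207, [-104.0, 7.0, 71.0]), (208, [-105.0, 6.0, 68.0]), (209, [-102.0, 9.0, 69.0]), (210, [-105.0, 7.0, 65.0]), (211, [-103.0, 8.0, 64.0]), (212, [-104.0, 8.0, 61.0]), (213, [-142.0, -20.0, 14.0]), (214, [-140.0, -19.0, 15.0]), (215, [-138.0, -18.0, 14.0])]
371 [(206, [-111.0, 9.0, 70.0]), (207, [-114.0, 7.0, 65.0]), (208, [-111.0, 9.0, 66.0]), (209, [-113.0, 8.0, 61.0]), (210, [-166.0, -31.0, -3.0]), (211, [-163.0, -29.0, -1.0]), (212, [-161.0, -27.0, -1.0]), (213, [-148.0, -17.0, 13.0]), (214, [-146.0, -15.0, 13.0]), (215, [-144.0, -14.0, 12.0])]
400 [(222, [-100.0, 71.0, 86.0]), (223, [-99.0, 72.0, 85.0]), (224, [-99.0, 72.0, 84.0]), (225, [-100.0, 72.0, 81.0]), (226, [-99.0, 72.0, 80.0]), (227, [-100.0, 72.0, 77.0]), (228, [-99.0, 73.0, 76.0]), (229, [-100.0, 73.0, 73.0]), (230, [-102.0, 72.0, 69.0]), (231, [-101.0, 73.0, 68.0]), (232, [-150.0, 41.0, 8.0]), (233, [-136.0, 51.0, 23.0]), (234, [-132.0, 53.0, 25.0]), (235, [-130.0, 55.0, 26.0]), (236, [-128.0, 56.0, 26.0]), (237, [-127.0, 58.0, 26.0])]
404 [(222, [-106.0, 74.0, 84.0]), (223, [-106.0, 74.0, 83.0]), (224, [-109.0, 73.0, 77.0]), (225, [-108.0, 73.0, 76.0]), (226, [-110.0, 72.0, 72.0]), (227, [-111.0, 72.0, 69.0]), (228, [-112.0, 72.0, 66.0]), (229, [-167.0, 37.0, -0.0]), (230, [-165.0, 39.0, -0.0]), (231, [-164.0, 40.0, -1.0]), (232, [-163.0, 40.0, -2.0]), (233, [-159.0, 43.0, 0.0]), (234, [-134.0, 59.0, 28.0]), (235, [-133.0, 60.0, 27.0]), (236, [-131.0, 62.0, 28.0]), (237, [-130.0, 63.0, 27.0])]
```

View pics/s4.png

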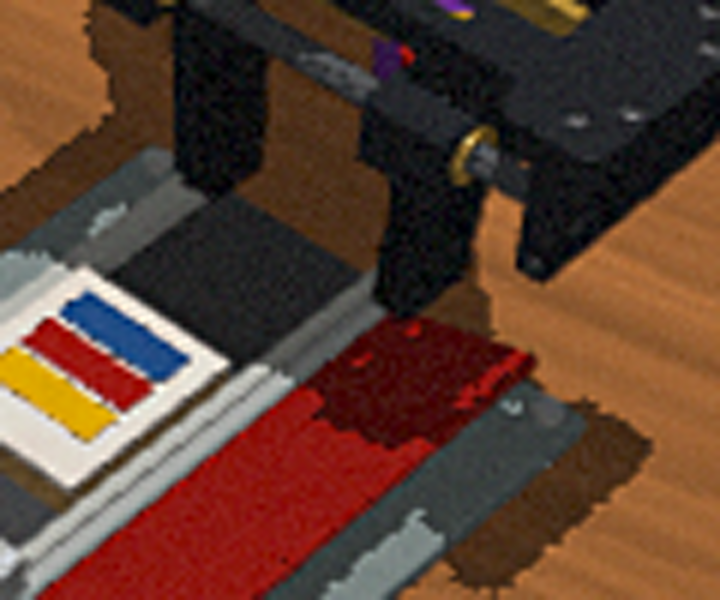

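The fingertips still show clear air above the bar, with the pusher tip at (220,190) and the bar tip at (405,310). They end about 25 mm above the reported TCP, so I'll descend by force.

Call:
play_rows:
  rows:
    - [[0, 0, 0, -0.5, 1, 2, 50], [0, 0, 0, -0.5, 1, 4, 50], [0, 0, 0, -0.5, 1, 6, 50], [0, 0, 0, -0.5, 1, 6, 50]]

```text
time: 3.1
ee_pos: [0.5088, 0.1765, 0.0295]
ee_rot: [0.294, 3.126, -0.001]
wrist_force: [0.2, 0.7, -0.6]
gripper_width: 0.0503
grasp_force: 0.0
```

```bash
cat > chk.py <<'E'
from h import *
from rig import *
s=snapshot('scene')
W=world(s); Rz=R.from_euler('z',ST[2])
L=Rz.inv().apply((W-[ST[0],ST[1],0]).reshape(-1,3)).reshape(W.shape)*1e3
b,g,r,h=masks(s)
rd=(h[...,1]>180)&(r>40)&(g<30)&(b<30)&(L[...,1]>35)&(abs(L[...,0]+60)<90)&(L[...,1]<100)&(L[...,2]>5)
A=np.c_[L[rd][:,1]-67,np.ones(rd.sum())]; k=np.linalg.lstsq(A,L[rd][:,2],rcond=None)[0]
print('bar slope',k[0].round(3),'clip angle',(0.3-np.arctan(k[0])).round(3),'press z',k[1].round(1))
c=(h[...,0]>105)&(h[...,0]<125)&(h[...,1]>150)&(abs(L[...,2]-26)<6)&(abs(L[...,0]+40)<80)&(abs(L[...,1])<40); print('blue stripe',L[c].mean(0).round(1),c.sum())
d=(s['img'].max(2)<60)&(s['range_z']>0)&(abs(L[...,0]+70)<70)
for nm,a,e in(('push',-12,20),('bar',55,90)):
    q=L[d&(L[...,1]>a)&(L[...,1]<e)&(L[...,2]>38)]; print(nm,len(q),np.percentile(q[:,2],1).round(1) if len(q) else '')
E
python3 chk.py; python3 -c "
from h import *
go(-110,33.5,20)"
```

```text
bar slope 0.309 clip angle 0.001 press z 29.5
blue stripe [-75.8   1.   25.9] 107
push 2033 58.3
bar 5436 66.2
t 3.15 stage pos [-110.5   33.1   29.6] turn [-0.01  0.09 -0.11] shift [-0.5  0.5  9.6] F [ 0.   0.  -0.1] w 0.04996425718328402
```

Call:
play_rows:
  rows:
    - [[0, 0, 0, -0.5, 0.5, 3, 50], [0, 0, 0, -0.5, 0.5, 6, 50], [0, 0, 0, -0.5, 0.5, 9, 50], [0, 0, 0, -0.5, 0.5, 12, 50], [0, 0, 0, -0.5, 0.5, 12, 50]]

```text
time: 3.78
ee_pos: [0.5093, 0.1769, 0.0174]
ee_rot: [0.294, 3.126, -0.001]
wrist_force: [0.1, 0.1, 0.2]
gripper_width: 0.0503
grasp_force: 0.0
```

```bash
python3 chk.py; python3 -c "
from h import *
go(-110,33.5,20)"
```

```text
bar slope 0.298 clip angle 0.01 press z 29.8
blue stripe [-76.1   0.7  25.7] 109
push 2061 46.2
bar 5567 54.1
t 3.825 stage pos [-110.    33.6   17.6] turn [-0.01  0.09 -0.11] shift [ 0.  -0.1 -2.4] F [ 0.1 -0.6 -0.2] w 0.049943422300150635
```

Call:
play_rows:
  rows:
    - [[0, 0, 0, 0, 0, 3, 50], [0, 0, 0, 0, 0, 6, 50], [0, 0, 0, 0, 0, 9, 50], [0, 0, 0, 0, 0, 12, 50], [0, 0, 0, 0, 0, 12, 50]]

```text
time: 4.45
ee_pos: [0.5094, 0.1769, 0.0054]
ee_rot: [0.294, 3.126, -0.001]
wrist_force: [0.4, -0.0, 0.7]
gripper_width: 0.0504
grasp_force: 0.0
```

```bash
python3 chk.py; python3 -c "
from h import *
go(-110,33.5,0)"
```

```text
bar slope 0.305 clip angle 0.004 press z 29.5
blue stripe [-75.9   0.8  25.9] 112
push 2053 41.4
bar 5537 46.8
t 4.5 stage pos [-109.9   33.6    5.6] turn [-0.01  0.09 -0.11] shift [ 0.1 -0.1  5.6] F [ 0.2 -0.2  0.5] w 0.05039672110106639
```

Call:
play_rows:
  rows:
    - [[0, 0, 0, 0, 0, 2, 50], [0, 0, 0, 0, 0, 4, 50], [0, 0, 0, 0, 0, 5, 50], [0, 0, 0, 0, 0, 5, 50]]

```text
time: 5.0
ee_pos: [0.5099, 0.1778, 0.0009]
ee_rot: [0.293, 3.125, 0.002]
wrist_force: [-0.1, 3.0, 3.7]
gripper_width: 0.0502
grasp_force: 1.5
```

```bash
python3 chk.py; python3 -c "
from h import *
go(-110,33.5,0)
from rig import *
s=snapshot('scene')
cv2.imwrite('pics/s5.png',cv2.resize(s['img'][180:280,330:450],None,fx=6,fy=6,interpolation=cv2.INTER_CUBIC))"
```

```text
bar slope 0.183 clip angle 0.119 press z 25.7
blue stripe [-76.5   0.9  25.8] 113
push 2035 40.9
bar 5557 47.0
t 5.05 stage pos [-109.7   34.6    0.9] turn [ 0.09  0.14 -0.08] shift [ 0.3 -1.1  0.9] F [-1.   2.7  3.6] w 0.04987693132133416
```

View pics/s5.png

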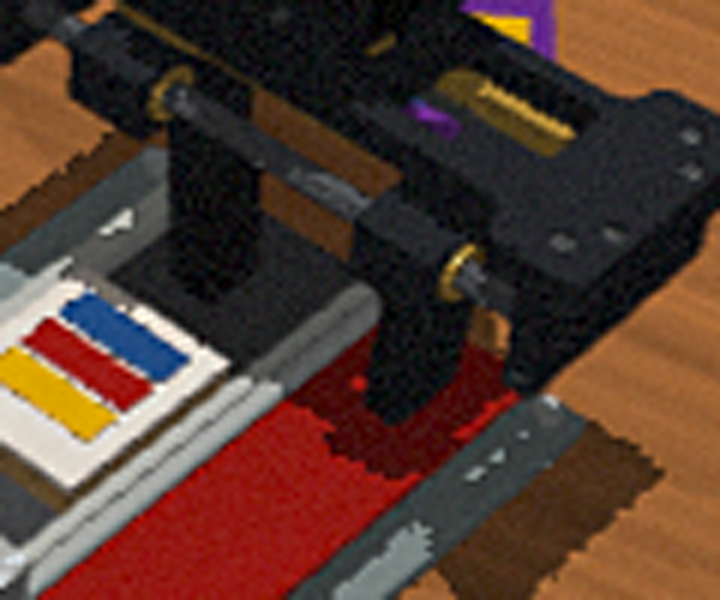

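The bar finger at (400,410) is on the red bar and pressing it (clip 0.12). The pusher at (210,290) is in the channel behind the coupon. I'll press further.

Call:
play_rows:
  rows:
    - [[0, 0, 0, 0, -1, 2, 50], [0, 0, 0, 0, -1, 4, 50], [0, 0, 0, 0, -1, 6, 50], [0, 0, 0, 0, -1, 7.5, 50], [0, 0, 0, 0, -1, 7.5, 50]]

```text
time: 5.72
ee_pos: [0.51, 0.1769, -0.0063]
ee_rot: [0.294, 3.125, 0.002]
wrist_force: [0.7, 1.3, 9.5]
gripper_width: 0.0501
grasp_force: 4.7
```

```bash
cat >> chk.py <<'E'
for v,u in((245,417),(243,417),(240,415),(212,401),(203,392)): print((u,v),L[v,u].round(0))
E
python3 chk.py; python3 -c "
from h import *
go(-110,33.5,-7.5)"
```

```text
bar slope -0.055 clip angle 0.355 press z 18.5
blue stripe [-77.6   0.8  25.7] 116
push 2062 40.8
bar 5364 46.9
(417, 245) [-73. 120.  95.]
(417, 243) [-74. 119.  98.]
(415, 240) [-73. 116. 102.]
(401, 212) [-86.  79. 121.]
(392, 203) [-87.  62. 127.]
t 5.775 stage pos [-109.4   33.6   -6.3] turn [ 0.1   0.17 -0.09] shift [ 0.6 -0.1  1.2] F [-1.2  3.6  8.9] w 0.050058024925415875
```

Call:
play_rows:
  rows:
    - [[0, 0, 0, -4, 0, 0.5, 50], [0, 0, 0, -8, 0, 0.5, 50], [0, 0, 0, -12, 0, 0.5, 50], [0, 0, 0, -16, 0, 0.5, 50], [0, 0, 0, -20, 0, 0.5, 50]]

```text
time: 6.4
ee_pos: [0.5206, 0.1735, -0.0074]
ee_rot: [-0.285, -3.117, 0.005]
wrist_force: [-16.2, 4.3, 19.0]
gripper_width: 0.0498
grasp_force: 9.7
```

```bash
sed -i '$d' chk.py; python3 chk.py; python3 -c "
from h import *
go(-38,33.5,-7)"
```

```text
bar slope -0.111 clip angle 0.411 press z 17.6
blue stripe [-74.7   2.   26. ] 98
push 1979 40.3
bar 5345 45.9
t 6.45 stage pos [-97.7  32.2  -7.3] turn [-0.21 -0.59  0.19] shift [-59.7   1.1  -0.9] F [-15.7   2.2  18.3] w 0.05007004859019778
```

Call:
play_rows:
  rows:
    - [[0, 0, 0, 4, 0, -1, 50], [0, 0, 0, 6, 0, -2.5, 50], [0, 0, 0, 6, 0, -2.5, 50]]

```text
time: 6.82
ee_pos: [0.521, 0.1736, -0.0047]
ee_rot: [-0.292, -3.127, 0.001]
wrist_force: [-4.1, 3.2, 7.3]
gripper_width: 0.0497
grasp_force: 3.8
```

```bash
python3 chk.py; python3 -c "
from h import *
go(-38,33.5,-5)
from rig import *
s=snapshot('scene');t=snapshot('top')
a=cv2.resize(s['img'][180:280,330:450],(480,400),interpolation=cv2.INTER_CUBIC)
b=cv2.resize(t['img'][200:330,190:300],(338,400),interpolation=cv2.INTER_CUBIC)
cv2.imwrite('pics/s6.png',np.hstack([a,b])[:,:800])"
```

```text
bar slope 0.002 clip angle 0.298 press z 20.3
blue stripe [-74.    1.3  25.8] 102
push 2035 40.2
bar 5265 45.5
t 6.875 stage pos [-98.   32.4  -4.8] turn [-0.06 -0.08 -0.02] shift [-60.    1.1   0.1] F [-4.8  2.1  7. ] w 0.049832011385815805
```

View pics/s6.png

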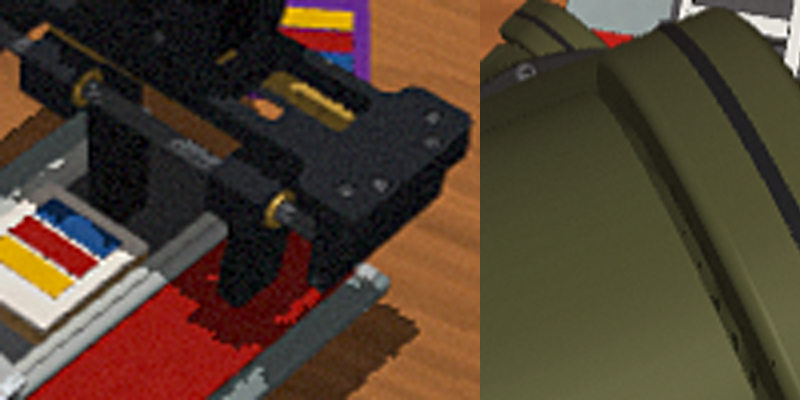

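The scene half shows the pusher (115,200) right at the coupon's back edge (145,245), with the bar held down. The top view is blocked by the arm. I'll carry on with a lighter press.

Call:
play_rows:
  rows:
    - [[0, 0, 0, -3, 0.5, 0, 50], [0, 0, 0, -6, 0.5, 0, 50], [0, 0, 0, -9, 0.5, 0, 50], [0, 0, 0, -12, 0.5, 0, 50]]

```text
time: 7.48
ee_pos: [0.5302, 0.1708, -0.0052]
ee_rot: [-0.291, -3.122, 0.006]
wrist_force: [-7.7, 2.1, 9.3]
gripper_width: 0.0501
grasp_force: 4.9
```

```bash
python3 chk.py; python3 -c "
from h import *
go(-38,33.5,-5)"
```

```text
bar slope -0.01 clip angle 0.31 press z 19.5
blue stripe [-65.4   1.1  25.6] 99
push 2001 40.9
bar 5198 45.7
t 7.525 stage pos [-87.8  31.4  -5.2] turn [-0.24 -0.3  -0.03] shift [-49.8   2.1  -0.5] F [-6.9 -0.7  8.8] w 0.04995215454495912
```

Call:
play_rows:
  rows:
    - [[0, 0, 0, -4, 0.5, 0, 50], [0, 0, 0, -8, 1, -0.2, 50], [0, 0, 0, -12, 1, -0.3, 50], [0, 0, 0, -16, 1, -0.3, 50], [0, 0, 0, -20, 1, -0.3, 50]]

```text
time: 8.15
ee_pos: [0.5503, 0.1677, -0.005]
ee_rot: [-0.292, -3.122, 0.006]
wrist_force: [-7.6, 1.4, 8.6]
gripper_width: 0.0501
grasp_force: 4.4
```

```bash
python3 chk.py; python3 -c "
from h import *
go(-38,33.5,-5)"
```

```text
bar slope -0.01 clip angle 0.31 press z 19.7
blue stripe [-44.8   2.   25.9] 101
push 1889 40.4
bar 5351 45.9
t 8.2 stage pos [-67.3  32.   -5. ] turn [-0.25 -0.27 -0.06] shift [-29.3   1.5  -0.1] F [-7.5 -0.8  8. ] w 0.04975680022556467
```

Call:
play_rows:
  rows:
    - [[0, 0, 0, -4, 0.5, 0, 50], [0, 0, 0, -8, 1, -0.1, 50], [0, 0, 0, -12, 1, -0.2, 50], [0, 0, 0, -16, 1, -0.2, 50], [0, 0, 0, -20, 1, -0.2, 50]]

```text
time: 8.82
ee_pos: [0.5703, 0.1649, -0.0049]
ee_rot: [-0.292, -3.122, 0.006]
wrist_force: [-6.7, 1.5, 8.1]
gripper_width: 0.0497
grasp_force: 4.1
```

```bash
python3 chk.py; python3 -c "
from h import *
go(-38,33.5,-5)"
```

```text
bar slope 0.005 clip angle 0.295 press z 20.1
blue stripe [-24.1   1.9  25.9] 105
push 1751 40.2
bar 5429 45.8
t 8.875 stage pos [-47.1  33.   -4.8] turn [-0.24 -0.26 -0.08] shift [-9.1  0.5  0.1] F [-6.2  0.2  6.7] w 0.05001234771347644
```

Now about 9 mm remains; I'll push until the force rises at the stop.

Call:
play_rows:
  rows:
    - [[0, 0, 0, -3, 0, 0, 50], [0, 0, 0, -6, 0, 0, 50], [0, 0, 0, -9, 0, 0, 50], [0, 0, 0, -11, 0, 0, 50], [0, 0, 0, -11, 0, 0, 50]]

```text
time: 9.5
ee_pos: [0.5791, 0.1633, -0.0049]
ee_rot: [-0.292, -3.119, 0.007]
wrist_force: [-10.7, 1.1, 10.8]
gripper_width: 0.0501
grasp_force: 6.5
```

```bash
python3 chk.py; python3 -c "
from h import *
go(-38,33.5,-5)"
```

```text
bar slope 0.006 clip angle 0.294 press z 20.2
blue stripe [-16.5   2.9  25.7] 98
push 1531 39.9
bar 5371 45.7
t 9.55 stage pos [-39.   33.1  -4.9] turn [-0.3  -0.51 -0.06] shift [-1.   0.4  0. ] F [-10.3  -0.1  11.5] w 0.04962474148297408
```

Call:
play_rows:
  rows:
    - [[0, 0, 0, -2, 0, 0, 50], [0, 0, 0, -4, 0, 0, 50], [0, 0, 0, -4, 0, 0, 50]]

```text
time: 9.93
ee_pos: [0.5792, 0.1632, -0.0052]
ee_rot: [-0.291, -3.112, 0.009]
wrist_force: [-16.7, 4.1, 15.9]
gripper_width: 0.0502
grasp_force: 9.7
```

```bash
python3 chk.py; python3 -c "
from h import *
go(-38,33.5,-5)
from rig import *
s=snapshot('scene')
cv2.imwrite('pics/s7.png',cv2.resize(s['img'][190:310,250:400],None,fx=5,fy=5,interpolation=cv2.INTER_CUBIC))"
```

```text
bar slope -0.016 clip angle 0.316 press z 19.4
blue stripe [-15.7   3.6  26. ] 96
push 1487 39.8
bar 5335 46.0
t 9.975 stage pos [-38.9  33.   -5.2] turn [-0.4  -0.87 -0.02] shift [-0.9  0.5 -0.2] F [-17.1   0.1  15.2] w 0.04954367872262352
```

View pics/s7.png

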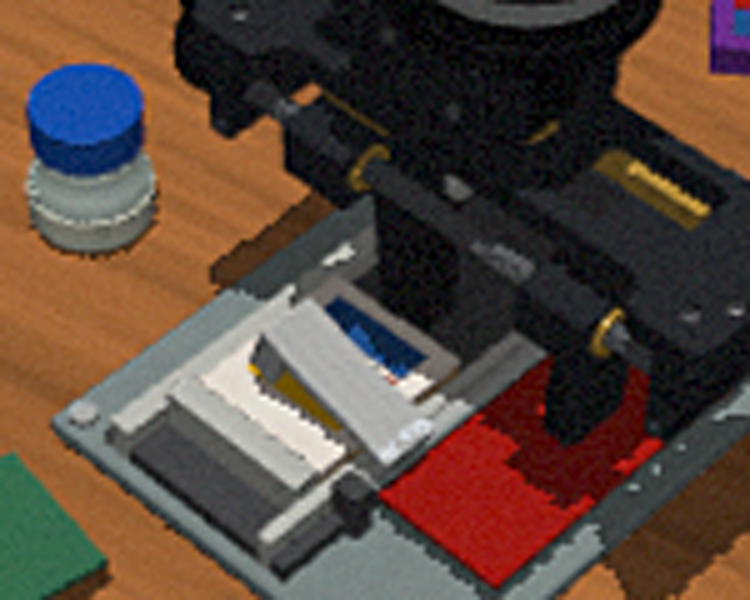

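The coupon is under the jaw and against the end stop (310,480), and the force rises with no further motion. Now I'll back the pusher off with the bar still held down, then raise.

Call:
play_rows:
  rows:
    - [[0, 0, 0, 5, 0, 0, 50], [0, 0, 0, 10, 0, 0, 50], [0, 0, 0, 15, 0, 0, 50], [0, 0, 0, 20, 0, 0, 50], [0, 0, 0, 20, 0, 0, 50]]

```text
time: 10.65
ee_pos: [0.5721, 0.1653, -0.0036]
ee_rot: [0.298, 3.122, -0.002]
wrist_force: [2.9, -0.4, 5.9]
gripper_width: 0.0496
grasp_force: 2.9
```

```bash
python3 chk.py; python3 -c "
from h import *
go(-52,33.5,10)"
```

```text
bar slope 0.066 clip angle 0.234 press z 22.2
blue stripe [-16.    2.   25.8] 120
push 1806 40.5
bar 5460 46.3
t 10.7 stage pos [-46.2  33.7  -3.6] turn [-0.04  0.33 -0.25] shift [  5.7  -0.3 -13.6] F [ 4.  -0.6  5.5] w 0.05002180033365224
```

Call:
play_rows:
  rows:
    - [[0, 0, 0, 1, 0, -2, 50], [0, 0, 0, 1, 0, -4, 50], [0, 0, 0, 1, 0, -6, 50], [0, 0, 0, 1, 0, -9, 50], [0, 0, 0, 1, 0, -14, 50]]

```text
time: 11.32
ee_pos: [0.5675, 0.1673, 0.0094]
ee_rot: [-0.294, -3.127, 0.001]
wrist_force: [0.0, 0.3, 1.1]
gripper_width: 0.0502
grasp_force: 0.0
```

Call:
play_rows:
  rows:
    - [[0, 0, 0, 0, 0, -15, 50], [0, 0, 0, 0, 0, -40, 50], [0, 0, 0, 0, 0, -80, 50], [0, 0, 0, 0, 0, -120, 50], [0, 0, 0, 0, 0, -120, 50]]

```text
time: 11.95
ee_pos: [0.5707, 0.1682, 0.1338]
ee_rot: [0.294, 3.12, 0.005]
wrist_force: [0.8, 0.3, -0.9]
gripper_width: 0.0502
grasp_force: 0.0
```

Call:
play_rows:
  rows:
    - [[0, 0, 0, 50, 30, -20, 50], [0, 0, 0, 100, 60, -40, 50], [0, 0, 0, 150, 90, -40, 50], [0, 0, 0, 200, 120, -40, 50], [0, 0, 0, 200, 120, -40, 50]]

```text
time: 12.58
ee_pos: [0.3894, 0.3266, 0.1695]
ee_rot: [-0.278, -3.128, -0.002]
wrist_force: [1.2, -0.4, -0.1]
gripper_width: 0.0498
grasp_force: 0.0
```

```bash
python3 chk.py; python3 -c "
from h import *
go(-52,33.5,10)
from rig import *
s=snapshot('scene');t=snapshot('top')
a=cv2.resize(s['img'][180:330,250:440],(507,400),interpolation=cv2.INTER_CUBIC)
b=cv2.resize(t['img'][180:340,190:306],(290,400),interpolation=cv2.INTER_CUBIC)
cv2.imwrite('pics/s8.png',np.hstack([a,b]))"
```

```text
bar slope 0.16 clip angle 0.141 press z 24.9
blue stripe [-15.6   1.4  25.8] 125
push 0 
bar 0 
t 12.625 stage pos [-252.4  156.4  169.4] turn [-0.02  0.03  0.21] shift [-199.9 -123.6  159.5] F [ 1.2 -1.  -1. ] w 0.05025262824395887
```

View pics/s8.png

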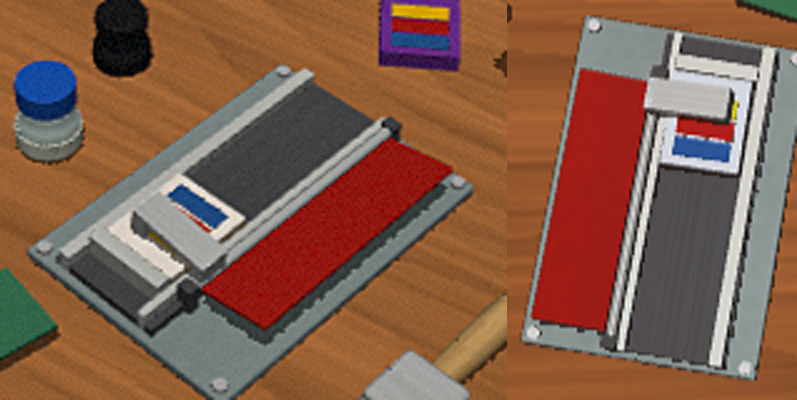

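The jaw (690,97) rests on the coupon, the bar is up at 0.14 rad and the bystanders are in place. I'll check numerically for a gap at the stop and for coupon yaw.

```bash
python3 - <<'E'
from h import *
from rig import *
Rz=R.from_euler('z',ST[2])
def lines(t,x0,z=.026):
    K=t["camera_matrix"];T=np.linalg.inv(t["extrinsics"])
    X=np.arange(-45,46,.25); Y=np.arange(-30,31,.25); gx,gy=np.meshgrid(X+x0,Y)
    P=Rz.apply(np.c_[gx.ravel(),gy.ravel(),np.full(gx.size,z*1e3)]/1e3)+[ST[0],ST[1],0]
    c=(P@T[:3,:3].T+T[:3,3])*[1,-1,-1]; uv=((c@K.T)[:,:2]/c[:,2:]).reshape(gx.shape+(2,)).astype(np.float32)
    g=cv2.remap(cv2.cvtColor(t['img'],cv2.COLOR_BGR2GRAY),uv[...,0],uv[...,1],cv2.INTER_CUBIC).astype(float)
    g=cv2.GaussianBlur(g,(0,0),3); d=np.gradient(g,axis=1)
    out=[]
    for y in(-20,-15,-10,-5,0,5,10,15,20):
        i=np.argmin(abs(Y-y)); m=(abs(X+30)<8); out.append((gx[i][m])[d[i][m].argmax()])
    return out,g,gx
old=dict(np.load("top1.npz")); a,_,_=lines(old,-61); print("old back edge",a)
t=snapshot("top"); b,g,gx=lines(t,0); print("new back edge",b)
s=snapshot("scene"); b2,g2,_=lines(s,0); print("scene new",b2)
img=np.vstack([cv2.resize(g,None,fx=2,fy=1.4),cv2.resize(g2,None,fx=2,fy=1.4)]); cv2.imwrite("pics/r.png",np.clip(img,0,255))
E
```

```text
old back edge [np.float64(-91.0), np.float64(-91.5), np.float64(-91.25), np.float64(-91.5), np.float64(-91.5), np.float64(-91.5), np.float64(-91.25), np.float64(-91.5), np.float64(-91.5)]
new back edge [np.float64(-30.75), np.float64(-31.0), np.float64(-30.75), np.float64(-31.25), np.float64(-31.0), np.float64(-31.25), np.float64(-31.0), np.float64(-31.5), np.float64(-31.25)]
scene new [np.float64(-26.75), np.float64(-27.0), np.float64(-27.0), np.float64(-27.0), np.float64(-27.0), np.float64(-27.0), np.float64(-27.25), np.float64(-27.25), np.float64(-27.5)][ WARN:0@2.410] global loadsave.cpp:1063 imwrite_ Unsupported depth image for selected encoder is fallbacked to CV_8U.
```

View pics/r.png

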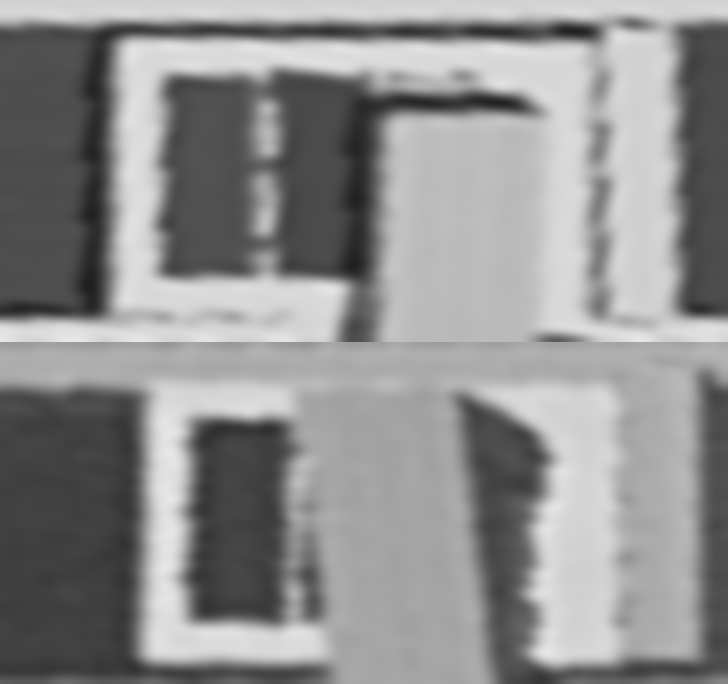

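The rectified views show the coupon straight (yaw under 1°) and flush with the end stop, and clamped by the jaw. I'll hand in.

```bash
python3 -c "
from rig import *
print(job_done())"
```

```text
the job is handed in; nothing more can be done
None
```

The coupon is home against the end stop and clamped under the jaw (clip about 0.14 rad); nothing else was moved, the arm is clear, and I handed the job in at about 13 s; the hand-in gave no verdict.

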